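# Fetch the blank from behind the jar and the glue

## Task

First clear the jar of screws and the glue bottle from the two front stalls of the plywood rack and stand them both on the cork mat. Then fetch from behind them the one sawn wooden blank that fits inside the dark wooden cradle and lay it flat in there, down on the cradle's floor, leaving the other blank lying in its place on the rack. Only after that put the jar and the bottle back on the rack, each in the stall it came from; keep both upright throughout.

Things in the scene. Friction and masses are not known exactly. Their poses are not given: they have to be found in the camera images.
- rack: fixed plywood board, 165 (x) x 240 (y) mm, top 8 mm above the bench, turned up to 0.2 rad. Front half (-x, towards the robot): two square stalls, 82 x 82 mm inside, centred at x = -36, y = +47.5 and -47.5 mm, framed by lips 5 mm high and 5 mm wide. Back half (x > +10 mm): plain board with the two blanks side by side, near x = +41, y = +58 and -58 mm. Origin: centre of the underside
- jar: upright glass jar of screws with a pale lid, 66 mm diameter, 101 mm tall (the lid, 62 mm diameter, is the top 16 mm and is fixed), about 0.3 kg; starts in the middle of one of the two front stalls of the rack (either one). Origin: centre of its underside; z up its axis
- glue: upright white glue bottle with a red nozzle cap, 170 mm tall, body 60 mm diameter up to 122 mm; cap 27 mm diameter from 122 to 144 mm, then nozzle about 16 mm diameter to the top (all fixed), about 0.28 kg; starts in the middle of the other front stall. Origin: centre of its underside; z up
- short_blank: sawn wooden block, 50 (its x) x 80 (its y) x 25 (z) mm: the shorter, flatter blank of the two on the back of the rack, on either side. Origin: centre of its underside; its long axis y lies roughly along the rack's y
- long_blank: sawn wooden block, 45 (its x) x 100 (its y) x 35 (z) mm: the longer, higher blank of the two on the back of the rack. Origin: centre of its underside; its long axis y lies roughly along the rack's y
- cradle: fixed dark wooden cradle, a low open tray 86 (x) x 116 (y) mm outside, 62 (x) x 92 (y) mm inside, floor 6 mm above the bench, rim 14 mm above the bench (walls 12 mm thick, 8 mm above the floor). Origin: centre of its underside; its long axis is y. Either left or right of the rack, turned by up to 0.5 rad
- mat: fixed square cork mat, 170 x 170 x 3 mm, on the bench on the other side of the rack from the cradle. Origin: centre of its underside

How it is judged:
On the way, in this order (a step that is already met when the one before it is completed fails the run):
1. the jar and the glue bottle both stand upright on the mat, released (x of jar in the frame of mat between -0.085 and 0.085 m and y of jar in the frame of mat between -0.085 and 0.085 m and z of jar in the frame of mat between -0.002 and 0.008 m and angle between each of jar, glue's own z axis and vertical below 0.08 rad and linear speed of each of jar, glue below 0.02 m/s and contact force between the fingers and jar below 0.1 N and x of glue in the frame of mat between -0.085 and 0.085 m and y of glue in the frame of mat between -0.085 and 0.085 m and z of glue in the frame of mat between -0.002 and 0.008 m and contact force between the fingers and glue below 0.1 N), for 0.2 s.
2. the short blank lies flat in the cradle, released, with the jar and the bottle still on the mat (all of step 1 and x of short_blank in the frame of cradle between -0.012 and 0.012 m and y of short_blank in the frame of cradle between -0.012 and 0.012 m and z of short_blank in the frame of cradle between 0.003 and 0.01 m and angle between short_blank's own z axis and vertical below 0.08 rad and angle between the y axis of short_blank and the y axis of cradle, either way round below 0.3 rad and linear speed of short_blank below 0.02 m/s and contact force between the fingers and short_blank below 0.1 N), for 0.2 s.
At the end, for the whole second after the job is handed in: The short blank lies flat on the cradle's floor within its walls, the jar and the bottle stand upright on the rack's board, each within 20 mm of where it started, the long blank lies on the rack within 25 mm of where it started; all released and at rest (x of short_blank in the frame of cradle between -0.012 and 0.012 m and y of short_blank in the frame of cradle between -0.012 and 0.012 m and z of short_blank in the frame of cradle between 0.003 and 0.01 m and angle between each of short_blank, jar, glue's own z axis and vertical below 0.08 rad and angle between the y axis of short_blank and the y axis of cradle, either way round below 0.3 rad and linear speed of each of short_blank, jar, glue, long_blank below 0.02 m/s and contact force between the fingers and short_blank below 0.1 N and distance of each of jar, glue from where it was at the start of the episode below 0.02 m and z of jar in the frame of rack between 0.005 and 0.0115 m and contact force between the fingers and jar below 0.1 N and z of glue in the frame of rack between 0.005 and 0.0115 m and contact force between the fingers and glue below 0.1 N and distance of long_blank from where it was at the start of the episode below 0.025 m and contact force between the fingers and long_blank below 0.1 N and z of long_blank in the frame of rack between 0.005 and 0.0115 m); the robot touches nothing.
It fails at once if the jar or the glue bottle is tipped over (angle between any of jar, glue's own z axis and vertical above 0.5 rad).
It also fails if it takes over 104 s, if anything falls off the work surface, if the arm or the gripper's body presses on something with over 40 N, if the wrist force passes 120 N, or if a joint passes its speed limit or range.

## Robot

A 6-joint arm with a two-finger parallel gripper is mounted at the origin on a cart in front of the work surface, level with it; the furniture and walls round the work are solid. World frame = base frame: x ahead of the robot, y to its left, z up, the work surface at z = 0. Lengths are in m, angles in rad, forces in N, time in s.
With the tool pointing down it reaches from about 0.25 to 0.775 m from the base axis. Payload 8.9 kg.
Tool frame: the origin (TCP) lies at the very end of the fingers, on their centre line; the grasp point (between the pads) lies 19 mm behind it; z points along the fingers, y is the line along which they close (so a half turn about z gives the same grasp; the last joint's range is limited). The gripper opens to 85 mm and grips with 20 to 120 N. Pads are 22 mm wide; open, the fingers measure 114 mm over their backs; the gripper's body (76 mm by 85 mm) begins 54 mm behind the grasp point. The pads swing forward as they close: fully open they stand 13 mm farther back than shut.
Start: joints at [-1.258, 0.291, -0.153, 1.127, 0, 1.431], TCP at [0.229, -0.472, 0.231] pointing down, gripper open.
Joint ranges: [-2.52, 2.52], [-0.91, 1.74], [-1.3, 1.37], [-1.96, 2.02], [-1.52, 1.47], [-3.14, 3.14]. Speed limits (rad/s): [2.22, 2.22, 2.79, 3.14, 3.14, 3.14].

## Interface

Orientations are given as a unit quaternion [w, x, y, z].
In Python, from cell import env, optics gives the robot as it stands. The module is installed in compiled form; this text tells all that it offers.
- The arm moves only by the tool jog_arm, never from a script. Its argument "moves" is a list of rows, each an object with "grip": the closure, from 0 (fully open) to 1 (shut); "translation": the shift along the world's x, y, z in cm, a list of three; "roll": the turn about the world's z in rad. In form: [{"grip": grip, "translation": [dx, dy, dz], "roll": roll}, ...]. A call has 1 to 8 rows; each row is the pose to reach, as a shift and turn from the pose commanded when the call began; what a row does not reach only later rows make up. A row lasts 1/12 s, in which the tool goes at most 41.7 mm and 7.16 degrees, less where a joint would pass 70% of its speed; a pose out of reach is approached as far as the arm can. A call with a gripper value outside its range is refused whole. The fingers move at their own pace and stop on an object; "newtons" is the grip in N (left out, the last holds). Time passes only in rows, so rows that repeat a pose let the fingers close. It gives the time, the measured TCP pose, the force, the opening and the grip force at its end, in the units of the state.
- env.observe(): the state, without advancing time (a new reading comes with each control period).
- optics.camera(name): name is "scene" or "side" or "wrist"; returns the picture (420x560x3 uint8, red, green, blue); there is no depth.
- optics.get_calibration(name): a dict with "fx", "fy", "cx", "cy" (pixels), "D" ([k1, k2, p1, p2, k3] as OpenCV has them; the pictures are not rectified), "world_to_cam" (4x4, takes a point from world to camera coordinates). Camera axes: x right, y down, z forward; pixel columns grow to the right and rows downward; lengths in m; the calibration is good to about 2 mm. A picture is of the moment at which its call begins: read the wrist's pose just before it. get_calibration takes no time and is no camera call; for the wrist camera it gives the pose at the moment of the call.
- env.hand_in(): hands the job in; it is judged then, once.
The state is a dict: "time_s": time; "joints": joint angles; "dq": joint speeds; "joint_efforts": joint torques, N m; "position": TCP position; "tool_rot": TCP orientation; "ft_force": force on the tool from outside, world axes, zero at the start; "torque": the same for the moment, N m; "opening": opening from 0.0 (shut) to 1.0 (fully open); "finger_force": force on a finger pad.
Only numpy, scipy, OpenCV 4.12 (cv2) and the standard library are available. Lean on these libraries where they do the work, as an engineer would, in place of code of your own. Each camera call takes 0.05 s, during which the arm holds its last target. There are 200 camera calls.

## Working session

There is one attempt and no reset: what is moved stays moved. The work goes in short steps, Python scripts to look and compute and a tool call to move; the robot and the scene stay as the last step left them, time stands still between calls to the robot, and variables do not carry over. Pictures are saved under pics/ and viewed, at most 14 in all, crops included, and the job is handed in when it is done.

Besides the shell and the picture viewer there is one more tool, called after "Request:" by a JSON object that holds its "name" and its "arguments". jog_arm: Moves the arm, as the interface text tells. Its arguments: {"type":"object","properties":{"moves":{"type":"array"},"newtons":{"type":"number"}},"required":["moves"]}

```bash
mkdir -p pics; cat > h.py <<'E'
import numpy as np, cv2
from cell import env, optics
def snap(n,f):
    c=optics.get_calibration(n); im=optics.camera(n); cv2.imwrite('pics/'+f+'.png',cv2.cvtColor(np.asarray(im),cv2.COLOR_RGB2BGR)); np.save('pics/'+f+'.npy',np.asarray(c['world_to_cam'])); return im,c
def KD(c): return np.array([[c['fx'],0,c['cx']],[0,c['fy'],c['cy']],[0,0,1.]]),np.array(c['D'],float)
def ray(c,uv):
    K,D=KD(c); p=cv2.undistortPoints(np.array(uv,float).reshape(-1,1,2),K,D).reshape(-1,2)
    T=np.asarray(c['world_to_cam']); R=T[:3,:3]; o=-R.T@T[:3,3]
    return o,np.c_[p,np.ones(len(p))]@R
def onz(c,uv,z):
    o,d=ray(c,uv); return o+d*((z-o[2])/d[:,2])[:,None]
def proj(c,P):
    K,D=KD(c); T=np.asarray(c['world_to_cam']); return cv2.projectPoints(np.array(P,float).reshape(-1,1,3),cv2.Rodrigues(T[:3,:3])[0],T[:3,3],K,D)[0].reshape(-1,2)
def tri(c1,a,c2,b):
    o1,d1=ray(c1,a);o2,d2=ray(c2,b);d1=d1[0];d2=d2[0]
    s=np.linalg.lstsq(np.c_[d1,-d2],o2-o1,rcond=None)[0]; p=o1+s[0]*d1;q=o2+s[1]*d2
    return (p+q)/2,np.linalg.norm(p-q)
E
python3 - <<'E'
from h import *
for n in("scene","side","wrist"):
    im,c=snap(n,n+"0"); T=np.asarray(c['world_to_cam']); print(n,c['fx'],-T[:3,:3].T@T[:3,3],T[2,:3])
s=env.observe();print(s['time_s'],s['position'],s['tool_rot'],s['opening'])
E
```

```text
scene 504.7678102330569 [-0.03668881  0.80127902  0.88011276] [ 0.46468938 -0.59212513 -0.65837042]
side 458.19799063548385 [0.62276542 1.05789163 0.68329617] [-0.03305187 -0.8409005  -0.54017953]
wrist 372.6794376244631 [ 0.30429664 -0.43532441  0.37338774] [-0.29284494 -0.1410327  -0.94570166]
0.15 [ 0.22911164 -0.47198225  0.23084245] [-5.27321975e-04  9.74593265e-01  2.23981449e-01 -3.29689692e-05] 1.0007637243636385
```

View pics/scene0.png

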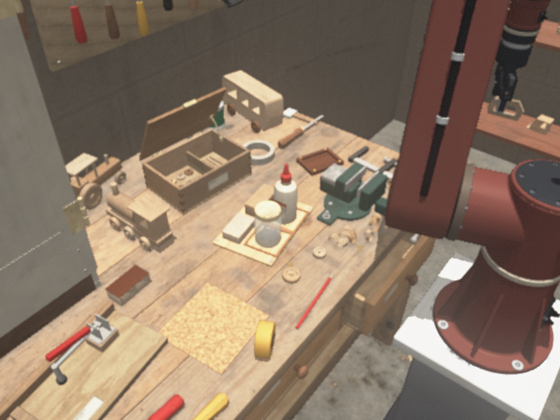

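View pics/side0.png

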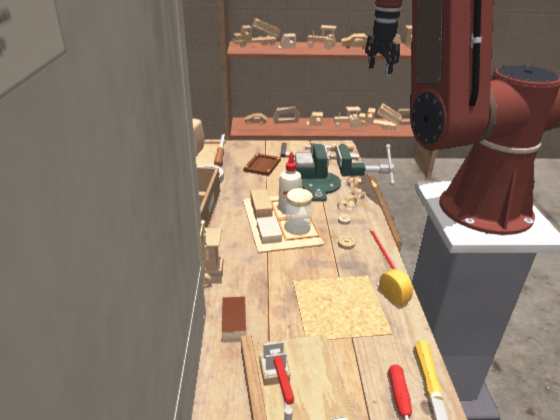

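The scene view shows the mat near (213,325), the jar lid at (268,210), the glue nozzle at (286,168) and the cradle at (320,160). In the side view they sit at (341,307), (299,196), (291,153) and (262,164). The rack lies between the mat and the cradle.

```bash
python3 - <<'E'
from h import *
cs=optics.get_calibration('scene');cd=optics.get_calibration('side')
for n,a,b in(("lid",(268,210),(299,196)),("tip",(286,167),(291,153)),("cradle",(320,161),(262,164)),("mat",(213,325),(341,307)),("shortb",(238,226),(270,228))):
    print(n,tri(cs,a,cd,b))
S=cv2.imread('pics/scene0.png');D=cv2.imread('pics/side0.png')
a=cv2.resize(S[140:270,200:360],None,fx=4.5,fy=4.5,interpolation=2)[:, :]
b=cv2.resize(D[140:260,225:345],None,fx=4.8,fy=4.8,interpolation=2)
cv2.imwrite('pics/cs.png',a);cv2.imwrite('pics/cd.png',b)
for f,c in(('scene',cs),('side',cd)):
    im=S if f=='scene' else D
    hsv=cv2.cvtColor(im,cv2.COLOR_BGR2HSV); u,v=(213,325) if f=='scene' else (341,307)
    print(np.median(hsv[v-10:v+10,u-10:u+10],(0,1)))
    m=((hsv[...,1]>90)&(hsv[...,1]<190)&(hsv[...,2]>195)).astype(np.uint8)
    m=cv2.morphologyEx(m,cv2.MORPH_CLOSE,np.ones((3,3)));m=cv2.morphologyEx(m,cv2.MORPH_OPEN,np.ones((7,7)))
    n,l,_,_=cv2.connectedComponentsWithStats(m); k=l[v,u]
    ct=max(cv2.findContours((l==k).astype(np.uint8),0,2)[0],key=cv2.contourArea)
    w=onz(c,ct.reshape(-1,2),.003)[:,:2]; r=cv2.minAreaRect((w*1000).astype(np.float32)); print(f,r)
E
```

```text
lid (array([0.53073778, 0.09854383, 0.10083835]), np.float64(0.002068240741636913))
tip (array([0.54701565, 0.00943366, 0.17127568]), np.float64(0.0031217271129809457))
cradle (array([ 0.62123468, -0.26280981,  0.00230121]), np.float64(0.0032630218645065324))
mat (array([0.45916561, 0.37379314, 0.00173801]), np.float64(0.006207590185955572))
shortb (array([0.6022833 , 0.12905074, 0.02820825]), np.float64(0.005340661184224609))
[ 20.  94. 242.]
scene ((452.7004089355469, 363.5065612792969), (231.5732421875, 228.91529846191406), 41.63501739501953)
[ 21.  94. 252.]
side ((478.2040710449219, 394.07952880859375), (197.2145538330078, 278.9724426269531), 0.38632795214653015)
```

View pics/cs.png

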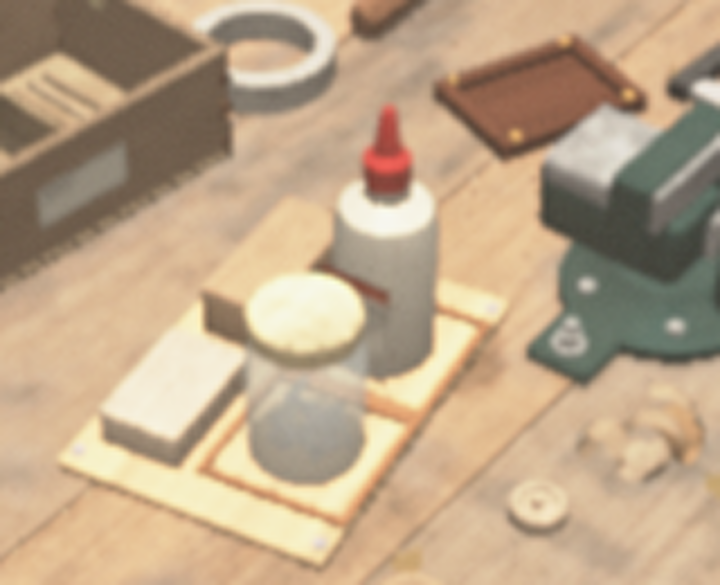

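View pics/cd.png

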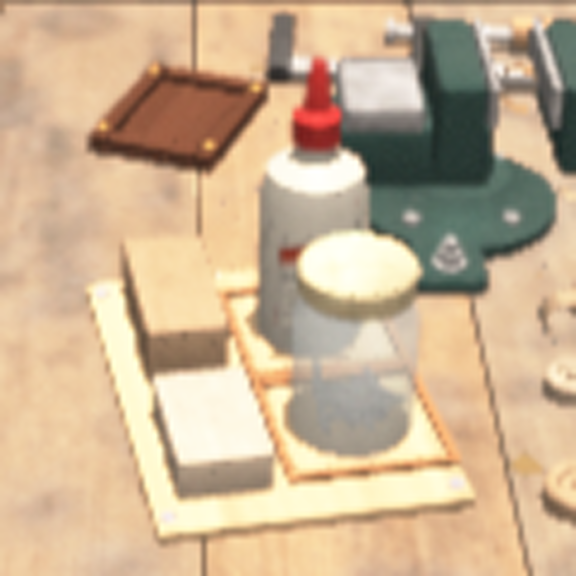

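The crops show the jar in the +y stall with the pale short blank behind it. The glue is in the −y stall with the long blank behind. In the scene crop the rack corners are at (72,460), (325,560) and (505,300), and the vise stands at -y, towards the robot.

```bash
python3 - <<'E'
from h import *
cs=optics.get_calibration('scene');cd=optics.get_calibration('side')
A=lambda l:np.array(l,float)/4.5+[200,140]
B=lambda l:np.array(l,float)/4.8+[225,140]
np.set_printoptions(precision=4,suppress=True)
print('rack',onz(cs,A([(65,460),(325,562),(508,302)]),.008)[:,:2].tolist(),onz(cd,B([(160,537),(472,498),(88,290)]),.008)[:,:2].tolist())
print('mat',onz(cs,[(205,285),(267,318),(222,367),(160,325)],.003)[:,:2],onz(cd,[(294,281),(375,277),(389,333),(303,338)],.003)[:,:2])
print('cradle',onz(cs,A([(437,88),(572,36),(645,100),(508,157)]),.014)[:,:2],onz(cd,B([(90,143),(208,165),(268,90),(160,65)]),.014)[:,:2])
print('shorttop',onz(cs,A([(103,410),(172,335),(245,360),(180,440)]),.033)[:,:2],onz(cd,B([(155,375),(240,367),(270,452),(178,465)]),.033)[:,:2])
print('vise jaw tops', tri(cs,A([(608,105)]),cd,B([(345,65)])), 'base', onz(cs,A([(530,355),(585,380),(570,270)]),.0)[:,:2],onz(cd,B([(485,285),(555,210)]),0)[:,:2])
print(tri(cs,A([(608,155)]),cd,B([(385,85)])))
E
```

```text
rack [[0.6263835340257222, 0.19075029442285496], [0.46772046860522887, 0.16152579451724325], [0.5133209826489842, -0.07046586572535651]] [[0.6296920211259635, 0.20228538088083448], [0.4717651926569479, 0.17115561560826564], [0.6727804565136799, -0.028162232778969898]]
mat [[0.5514 0.3021]
 [0.3831 0.2861]
 [0.3777 0.4337]
 [0.5482 0.4415]] [[0.5508 0.2992]
 [0.3687 0.2872]
 [0.3755 0.4492]
 [0.5432 0.4598]]
cradle [[ 0.6715 -0.2144]
 [ 0.636  -0.3217]
 [ 0.5567 -0.289 ]
 [ 0.5912 -0.1813]] [[ 0.677  -0.1977]
 [ 0.6014 -0.1687]
 [ 0.5596 -0.2743]
 [ 0.6327 -0.3117]]
shorttop [[0.618  0.1669]
 [0.6296 0.0968]
 [0.5837 0.0873]
 [0.5697 0.1585]] [[0.6329 0.0968]
 [0.5879 0.0892]
 [0.5747 0.1657]
 [0.6208 0.1765]]
vise jaw tops (array([ 0.5186, -0.1752,  0.0853]), np.float64(0.007906742535558725)) base [[ 0.481  -0.0474]
 [ 0.444  -0.0493]
 [ 0.5061 -0.1267]] [[ 0.4386 -0.0472]
 [ 0.3837 -0.1368]]
(array([ 0.495 , -0.1387,  0.0855]), np.float64(0.0005422343195441687))
```

Request:
{"name": "jog_arm", "arguments": {"moves": [{"grip":0,"translation":[15,28,10],"roll":0.65},{"grip":0,"translation":[15,28,10],"roll":0.65},{"grip":0,"translation":[15,28,10],"roll":0.65},{"grip":0,"translation":[15,28,10],"roll":0.65},{"grip":0,"translation":[15,28,10],"roll":0.65},{"grip":0,"translation":[15,28,10],"roll":0.65},{"grip":0,"translation":[15,28,10],"roll":0.65},{"grip":0,"translation":[15,28,10],"roll":0.65}], "newtons": 40}}

```text
time_s: 0.82
position: [0.3795, -0.1904, 0.332]
tool_rot: [0.0, 0.852, 0.523, 0.0]
ft_force: [2.4, -1.4, -0.1]
opening: 1.001
finger_force: 0.0
```

Request:
{"name": "jog_arm", "arguments": {"moves": [{"grip":0,"translation":[15,28,0],"roll":0.66},{"grip":0,"translation":[15,28,0],"roll":0.66},{"grip":0,"translation":[15,28,0],"roll":0.66},{"grip":0,"translation":[15,28,0],"roll":0.66},{"grip":0,"translation":[15,28,0],"roll":0.66},{"grip":0,"translation":[15,28,0],"roll":0.66},{"grip":0,"translation":[15,28,0],"roll":0.66},{"grip":0,"translation":[15,28,0],"roll":0.66}]}}

```text
time_s: 1.48
position: [0.5301, 0.0912, 0.3308]
tool_rot: [-0.0, 0.636, 0.772, 0.0]
ft_force: [0.1, -0.5, -0.4]
opening: 0.997
finger_force: 0.0
```

```bash
python3 - <<'E'
from h import *
s=env.observe();im,c=snap('wrist','w1');print(s['position'],s['tool_rot'])
print(proj(c,[(.531,.0985,.109),(.531,.0985,.008),(.548,.009,.178),(.548,.009,.008)]))
E
```

```text
[0.53013336 0.09117772 0.33082983] [-2.78085249e-04  6.35621199e-01  7.72001010e-01  2.32287317e-04]
[[285.88025    159.49040005]
 [285.42888282 142.74780693]
 [285.50867678 275.57080353]
 [284.92005024 211.31931084]]
```

View pics/w1.png

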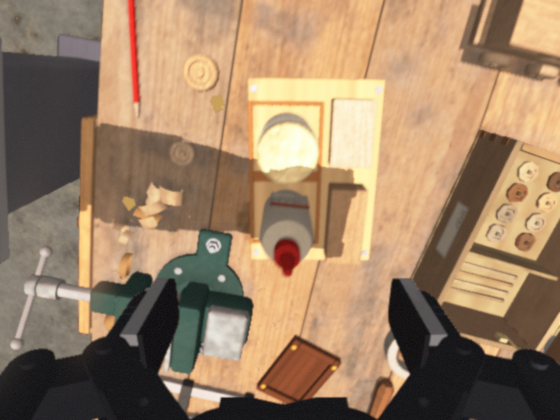

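The wrist view shows the lid at about (288,152), the nozzle tip at about (287,272) and the short blank's top spanning (332,99)–(372,168). The rack corners are at (248,80), (385,79), (370,262) and (248,260), and the cradle is at the bottom, around (298,372).

```bash
python3 - <<'E'
from h import *
np.set_printoptions(precision=4,suppress=True)
c=optics.get_calibration('wrist'); im=cv2.imread('pics/w1.png'); hsv=cv2.cvtColor(im,cv2.COLOR_BGR2HSV)
def blob(m,seed):
    m=cv2.morphologyEx(m.astype(np.uint8),cv2.MORPH_OPEN,np.ones((3,3)));n,l=cv2.connectedComponents(m)
    return max(cv2.findContours((l==l[seed[1],seed[0]]).astype(np.uint8),0,2)[0],key=cv2.contourArea)
H,S,V=cv2.split(hsv)
print(hsv[150,288],hsv[135,350],hsv[90,300],hsv[258,287])
red=blob(((H<8)|(H>172))&(S>150)&(V>60),(287,258)); print('red',cv2.boundingRect(red))
lid=blob((abs(H.astype(int)-hsv[150,288][0])<8)&(V>190)&(S<hsv[150,288][1]+25),(288,150)); print('lid',cv2.boundingRect(lid),cv2.minEnclosingCircle(lid))
print('lid w',onz(c,[(288,152)],.109),'tip',onz(c,[(287,272)],.178))
print('rack',onz(c,[(248,80),(385,79),(370,262),(247,260)],.008))
print('short',onz(c,[(332,99),(375,98),(371,170),(330,168)],.033))
sc=cv2.imread('pics/w1.png')[70:270,230:400]
cv2.imwrite('pics/w1c.png',cv2.resize(np.hstack([sc,np.zeros_like(sc[:,:5]),np.vstack([im[325:415,240:360],np.zeros((110,120,3),np.uint8)])]),None,fx=2.7,fy=2.7,interpolation=2))
E
```

```text
[ 29  37 254] [ 21  45 253] [ 26  78 254] [  1 208 109]
red (274, 240, 26, 36)
lid (259, 126, 58, 46) ((287.95166015625, 152.8822479248047), 29.543296813964844)
lid w [[0.5328 0.109  0.109 ]] tip [[0.5498 0.0157 0.178 ]]
rack [[ 0.4739  0.1662  0.008 ]
 [ 0.6337  0.1994  0.008 ]
 [ 0.6805 -0.0387  0.008 ]
 [ 0.5116 -0.0687  0.008 ]]
short [[0.5737 0.1648 0.033 ]
 [0.6217 0.1757 0.033 ]
 [0.6395 0.0932 0.033 ]
 [0.5901 0.0858 0.033 ]]
```

View pics/w1c.png

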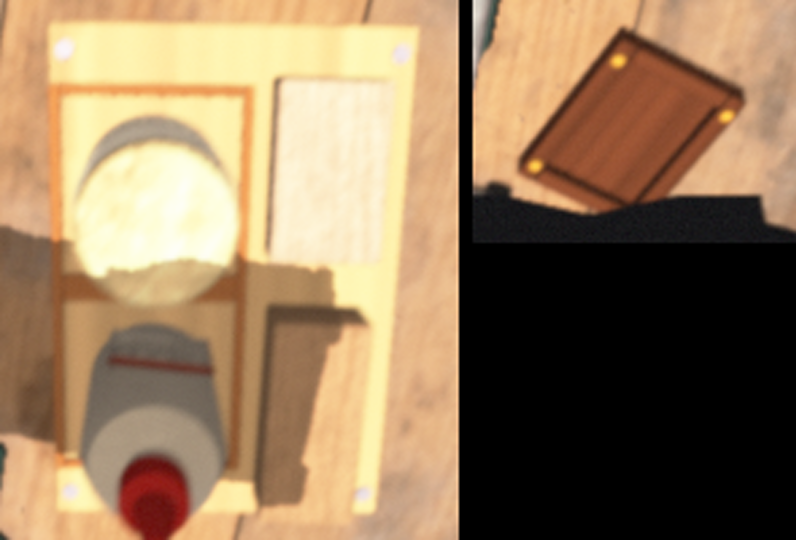

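Request:
{"name": "jog_arm", "arguments": {"moves": [{"grip":0,"translation":[0.2,1.3,0],"roll":0},{"grip":0,"translation":[0.2,1.3,-4],"roll":0},{"grip":0,"translation":[0.2,1.3,-8],"roll":0},{"grip":0,"translation":[0.2,1.3,-12],"roll":0},{"grip":0,"translation":[0.2,1.3,-16],"roll":0},{"grip":0,"translation":[0.2,1.3,-20],"roll":0},{"grip":0,"translation":[0.2,1.3,-24],"roll":0},{"grip":0,"translation":[0.2,1.3,-27.5],"roll":0}], "newtons": 40}}

```text
time_s: 2.2
position: [0.53, 0.1003, 0.0542]
tool_rot: [-0.0, 0.637, 0.771, -0.0]
ft_force: [0.8, -0.7, -1.0]
opening: 1.002
finger_force: 0.0
```

Request:
{"name": "jog_arm", "arguments": {"moves": [{"grip":0,"translation":[0,0,0],"roll":0},{"grip":0.5,"translation":[0,0,0],"roll":0},{"grip":0.5,"translation":[0,0,0],"roll":0},{"grip":0.5,"translation":[0,0,0],"roll":0},{"grip":0.5,"translation":[0,0,0],"roll":0},{"grip":0.5,"translation":[0,0,0],"roll":0},{"grip":0.5,"translation":[0,0,0],"roll":0},{"grip":0.5,"translation":[0,0,0],"roll":0}]}}

```text
time_s: 2.87
position: [0.5329, 0.1007, 0.0585]
tool_rot: [0.001, 0.636, 0.771, 0.001]
ft_force: [-1.3, -0.5, 8.2]
opening: 0.739
finger_force: 45.5
```

Request:
{"name": "jog_arm", "arguments": {"moves": [{"grip":0.5,"translation":[0,0,1],"roll":0},{"grip":0.5,"translation":[0,0,3],"roll":0},{"grip":0.5,"translation":[0,0,6],"roll":0},{"grip":0.5,"translation":[0,0,9],"roll":0},{"grip":0.5,"translation":[0,3,10],"roll":0},{"grip":0.5,"translation":[0,6,10],"roll":0},{"grip":0.5,"translation":[0,9,10],"roll":0},{"grip":0.5,"translation":[0,12,10],"roll":0}]}}

```text
time_s: 3.53
position: [0.5314, 0.222, 0.158]
tool_rot: [0.0, 0.637, 0.771, 0.001]
ft_force: [0.7, -0.9, -3.4]
opening: 0.738
finger_force: 45.8
```

Request:
{"name": "jog_arm", "arguments": {"moves": [{"grip":0.5,"translation":[-0.5,3,0],"roll":0},{"grip":0.5,"translation":[-1,6,0],"roll":0},{"grip":0.5,"translation":[-1.5,9,0],"roll":0},{"grip":0.5,"translation":[-2,12,0],"roll":0},{"grip":0.5,"translation":[-2.5,15,0],"roll":0},{"grip":0.5,"translation":[-3,17,0],"roll":0},{"grip":0.5,"translation":[-3,18.5,0],"roll":0},{"grip":0.5,"translation":[-3,18.5,0],"roll":0}]}}

```text
time_s: 4.2
position: [0.5005, 0.4087, 0.1572]
tool_rot: [-0.0, 0.635, 0.772, 0.001]
ft_force: [-0.9, -0.6, -3.6]
opening: 0.737
finger_force: 45.8
```

Request:
{"name": "jog_arm", "arguments": {"moves": [{"grip":0.5,"translation":[0,0,-2],"roll":0},{"grip":0.5,"translation":[0,0,-4.5],"roll":0},{"grip":0.5,"translation":[0,0,-7],"roll":0},{"grip":0.5,"translation":[0,0,-8.5],"roll":0},{"grip":0.5,"translation":[0,0,-9.3],"roll":0},{"grip":0.5,"translation":[0,0,-9.7],"roll":0},{"grip":0.5,"translation":[0,0,-9.9],"roll":0},{"grip":0.5,"translation":[0,0,-9.9],"roll":0}]}}

```text
time_s: 4.87
position: [0.5017, 0.4058, 0.0582]
tool_rot: [0.0, 0.637, 0.771, 0.0]
ft_force: [-0.5, -0.2, -3.8]
opening: 0.735
finger_force: 45.8
```

Request:
{"name": "jog_arm", "arguments": {"moves": [{"grip":0.5,"translation":[0,0,-0.15],"roll":0},{"grip":0.5,"translation":[0,0,-0.3],"roll":0},{"grip":0.5,"translation":[0,0,-0.4],"roll":0},{"grip":0.5,"translation":[0,0,-0.4],"roll":0}]}}

```text
time_s: 5.2
position: [0.5015, 0.4059, 0.0537]
tool_rot: [0.0, 0.636, 0.771, 0.0]
ft_force: [0.6, 0.3, -4.2]
opening: 0.74
finger_force: 45.9
```

Request:
{"name": "jog_arm", "arguments": {"moves": [{"grip":0.5,"translation":[0,0,-0.1],"roll":0},{"grip":0.5,"translation":[0,0,-0.2],"roll":0},{"grip":0.5,"translation":[0,0,-0.2],"roll":0}]}}

```text
time_s: 5.45
position: [0.5015, 0.406, 0.0536]
tool_rot: [0.0, 0.636, 0.771, 0.001]
ft_force: [-4.4, -3.3, 15.6]
opening: 0.734
finger_force: 47.3
```

Request:
{"name": "jog_arm", "arguments": {"moves": [{"grip":0.5,"translation":[0,0,0.15],"roll":0},{"grip":0,"translation":[0,0,0.15],"roll":0},{"grip":0,"translation":[0,0,0.15],"roll":0},{"grip":0,"translation":[0,0,0.15],"roll":0},{"grip":0,"translation":[0,0,0.15],"roll":0},{"grip":0,"translation":[0,0,0.15],"roll":0},{"grip":0,"translation":[0,0,3],"roll":0},{"grip":0,"translation":[0,0,7],"roll":0}]}}

```text
time_s: 6.12
position: [0.4988, 0.4041, 0.1183]
tool_rot: [-0.001, 0.636, 0.771, -0.004]
ft_force: [1.0, 0.7, 0.0]
opening: 1.002
finger_force: 0.0
```

Request:
{"name": "jog_arm", "arguments": {"moves": [{"grip":0,"translation":[0,0,4],"roll":0},{"grip":0,"translation":[0,0,8],"roll":0},{"grip":0,"translation":[0,0,11],"roll":0},{"grip":0,"translation":[0.8,-4,11],"roll":0},{"grip":0,"translation":[1.5,-8,11],"roll":0},{"grip":0,"translation":[2.2,-12,11],"roll":0},{"grip":0,"translation":[3,-16,11],"roll":0},{"grip":0,"translation":[3,-16,11],"roll":0}]}}

```text
time_s: 6.78
position: [0.5325, 0.2397, 0.2315]
tool_rot: [0.001, 0.638, 0.77, -0.001]
ft_force: [0.6, 0.7, -0.7]
opening: 1.002
finger_force: 0.0
```

```bash
python3 - <<'E'
from h import *
s=env.observe();im,c=snap('wrist','w2');print(s['position'],s['tool_rot'])
print('glue cap pred',proj(c,[(.549,.012,.152),(.549,.012,.178)]))
im,c=snap('side','s2');im2=cv2.imread('pics/s2.png');w=cv2.imread('pics/w2.png')
cv2.imwrite('pics/two2.png',np.hstack([cv2.resize(w,(480,360)),im2[140:500,220:420][:280].copy() if 0 else cv2.resize(im2[140:400,230:460],(318,360))]))
E
```

```text
[0.53245038 0.23965133 0.23149092] [ 9.08251436e-04  6.38416544e-01  7.69690158e-01 -7.42820797e-04]
glue cap pred [[253.30040193 463.53112519]
 [250.92896896 494.38443677]]
```

View pics/two2.png

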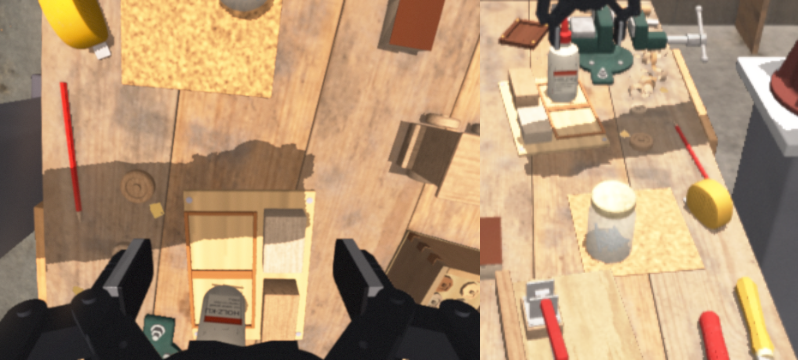

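The side view shows the jar standing upright on the mat, and the front +y stall is empty. Next is the glue cap.

Request:
{"name": "jog_arm", "arguments": {"moves": [{"grip":0,"translation":[0.3,-4,0],"roll":0},{"grip":0,"translation":[0.6,-8,0],"roll":0},{"grip":0,"translation":[0.9,-12,0],"roll":0},{"grip":0,"translation":[1.2,-16,0],"roll":0},{"grip":0,"translation":[1.5,-20,0],"roll":0},{"grip":0,"translation":[1.6,-22.8,0],"roll":0},{"grip":0,"translation":[1.6,-22.8,0],"roll":0},{"grip":0,"translation":[1.6,-22.8,0],"roll":0}]}}

```text
time_s: 7.55
position: [0.5475, 0.0175, 0.2312]
tool_rot: [-0.0, 0.637, 0.771, 0.0]
ft_force: [0.3, -0.6, -0.4]
opening: 0.999
finger_force: 0.0
```

```bash
python3 - <<'E'
from h import *
s=env.observe();im,c=snap('wrist','w3');print(s['position'])
H,S,V=cv2.split(cv2.cvtColor(cv2.imread('pics/w3.png'),cv2.COLOR_BGR2HSV))
m=((((H<8)|(H>172))&(S>150)&(V>60))).astype(np.uint8)
for k in cv2.connectedComponentsWithStats(m)[2]:
    if k[4]>60: print(k)
print(proj(c,[(.549,.012,.178),(.549,.012,.152),(.549,.012,.13)]))
E
```

```text
[0.54747263 0.01747989 0.2311965 ]
[     0      0    560    420 233396]
[ 77   0  10  27 228]
[ 263  198   40   53 1517]
[[284.33544558 242.04435213]
 [284.26688461 225.1166029 ]
 [284.2188732  213.29034925]]
```

View pics/w3.png

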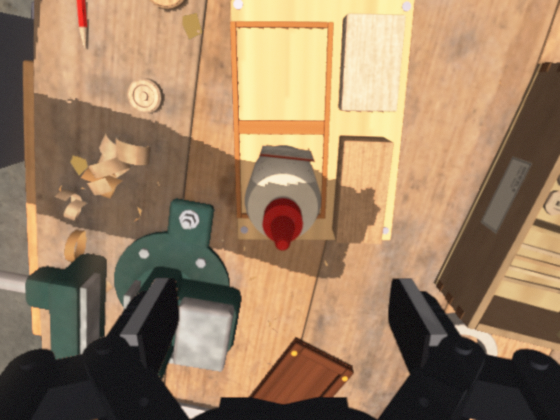

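The cap is at about (283,220) and the nozzle tip at (283,243), matching the prediction. The short blank's top spans (346,13)–(398,112).

Request:
{"name": "jog_arm", "arguments": {"moves": [{"grip":0,"translation":[0.1,-0.5,0],"roll":0},{"grip":0,"translation":[0.1,-0.5,-2],"roll":0},{"grip":0,"translation":[0.1,-0.5,-4],"roll":0},{"grip":0,"translation":[0.1,-0.5,-6],"roll":0},{"grip":0,"translation":[0.1,-0.5,-8],"roll":0},{"grip":0,"translation":[0.1,-0.5,-9.2],"roll":0},{"grip":0,"translation":[0.1,-0.5,-9.7],"roll":0},{"grip":0,"translation":[0.1,-0.5,-9.7],"roll":0}]}}

```text
time_s: 8.27
position: [0.5475, 0.0138, 0.1333]
tool_rot: [-0.001, 0.636, 0.772, -0.001]
ft_force: [0.4, -0.8, 0.4]
opening: 0.999
finger_force: 0.0
```

Request:
{"name": "jog_arm", "arguments": {"moves": [{"grip":0.5,"translation":[0,0,0],"roll":0},{"grip":0.5,"translation":[0,0,0],"roll":0},{"grip":0.5,"translation":[0,0,0],"roll":0},{"grip":0.9,"translation":[0,0,0],"roll":0},{"grip":0.9,"translation":[0,0,0],"roll":0},{"grip":0.9,"translation":[0,0,0],"roll":0},{"grip":0.9,"translation":[0,0,0],"roll":0},{"grip":0.9,"translation":[0,0,0],"roll":0}]}}

```text
time_s: 8.93
position: [0.5486, 0.0126, 0.135]
tool_rot: [0.0, 0.637, 0.771, 0.0]
ft_force: [-1.8, 0.0, 5.5]
opening: 0.288
finger_force: 39.2
```

```bash
python3 - <<'E'
from h import *
np.set_printoptions(precision=4,suppress=True)
s=env.observe();print(s['position'],s['opening'])
c=optics.get_calibration('wrist');c['world_to_cam']=np.load('pics/w3.npy')
p=onz(c,[(346,13),(403,17),(398,112),(341,110)],.033);print(p,p.mean(0))
print(onz(c,[(238,240),(388,240)],.008))
import cv2
snap('side','s3');cv2.imwrite('pics/s3c.png',cv2.resize(cv2.imread('pics/s3.png')[100:260,220:400],None,fx=3,fy=3))
E
```

```text
[0.5486 0.0126 0.135 ] 0.2877951732767763
[[0.5728 0.1609 0.033 ]
 [0.6204 0.1675 0.033 ]
 [0.6378 0.0913 0.033 ]
 [0.5871 0.083  0.033 ]] [0.6045 0.1257 0.033 ]
[[ 0.5147 -0.0713  0.008 ]
 [ 0.6731 -0.0409  0.008 ]]
```

View pics/s3c.png

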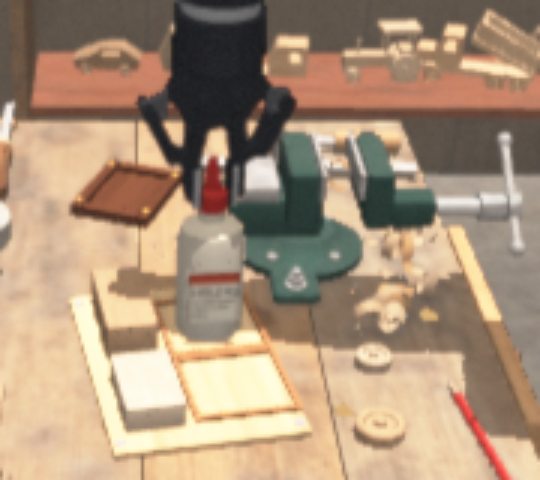

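The fingers hold the red cap and the bottle stands upright.

Request:
{"name": "jog_arm", "arguments": {"moves": [{"grip":0.9,"translation":[0,0,1],"roll":0},{"grip":0.9,"translation":[0,0,3],"roll":0},{"grip":0.9,"translation":[0,0,5.5],"roll":0},{"grip":0.9,"translation":[-0.4,1,7.5],"roll":0},{"grip":0.9,"translation":[-1.2,3,9],"roll":0},{"grip":0.9,"translation":[-2.2,5.5,9],"roll":0},{"grip":0.9,"translation":[-3.2,8,9],"roll":0},{"grip":0.9,"translation":[-4.2,10.5,9],"roll":0}]}}

```text
time_s: 9.65
position: [0.5056, 0.1185, 0.2249]
tool_rot: [0.0, 0.637, 0.771, 0.0]
ft_force: [0.1, 0.4, -2.9]
opening: 0.289
finger_force: 40.1
```

Request:
{"name": "jog_arm", "arguments": {"moves": [{"grip":0.9,"translation":[-1,2.5,0],"roll":0},{"grip":0.9,"translation":[-2,5,0],"roll":0},{"grip":0.9,"translation":[-3,7.5,0],"roll":0},{"grip":0.9,"translation":[-4,10,0],"roll":0},{"grip":0.9,"translation":[-5,12.5,0],"roll":0},{"grip":0.9,"translation":[-6,15,0],"roll":0},{"grip":0.9,"translation":[-7,17.5,0],"roll":0},{"grip":0.9,"translation":[-8,20,0],"roll":0}]}}

```text
time_s: 10.32
position: [0.4253, 0.3187, 0.2247]
tool_rot: [-0.0, 0.636, 0.771, -0.0]
ft_force: [0.7, 0.3, -3.1]
opening: 0.291
finger_force: 40.1
```

Request:
{"name": "jog_arm", "arguments": {"moves": [{"grip":0.9,"translation":[-0.5,1.4,0],"roll":0},{"grip":0.9,"translation":[-0.7,1.7,-1],"roll":0},{"grip":0.9,"translation":[-0.7,1.7,-3],"roll":0},{"grip":0.9,"translation":[-0.7,1.7,-5],"roll":0},{"grip":0.9,"translation":[-0.7,1.7,-7],"roll":0},{"grip":0.9,"translation":[-0.7,1.7,-8.2],"roll":0},{"grip":0.9,"translation":[-0.7,1.7,-9],"roll":0},{"grip":0.9,"translation":[-0.7,1.7,-9],"roll":0}]}}

```text
time_s: 10.98
position: [0.4183, 0.3335, 0.1325]
tool_rot: [-0.0, 0.637, 0.771, -0.002]
ft_force: [1.2, 0.5, -3.2]
opening: 0.284
finger_force: 40.1
```

Request:
{"name": "jog_arm", "arguments": {"moves": [{"grip":0.9,"translation":[0,0,-0.1],"roll":0},{"grip":0.9,"translation":[0,0,-0.2],"roll":0},{"grip":0.9,"translation":[0,0,-0.3],"roll":0},{"grip":0.9,"translation":[0,0,-0.3],"roll":0}]}}

```text
time_s: 11.32
position: [0.4196, 0.3348, 0.1318]
tool_rot: [0.0, 0.637, 0.771, 0.0]
ft_force: [-0.0, -0.1, -3.4]
opening: 0.289
finger_force: 40.1
```

Request:
{"name": "jog_arm", "arguments": {"moves": [{"grip":0.9,"translation":[0,0,-0.1],"roll":0},{"grip":0.9,"translation":[0,0,-0.2],"roll":0},{"grip":0.9,"translation":[0,0,-0.2],"roll":0}]}}

```text
time_s: 11.57
position: [0.4197, 0.3351, 0.1301]
tool_rot: [0.0, 0.636, 0.771, 0.001]
ft_force: [-1.1, -0.8, 3.1]
opening: 0.287
finger_force: 40.7
```

Request:
{"name": "jog_arm", "arguments": {"moves": [{"grip":0.9,"translation":[0,0,0.1],"roll":0},{"grip":0,"translation":[0,0,0.1],"roll":0},{"grip":0,"translation":[0,0,0.1],"roll":0},{"grip":0,"translation":[0,0,0.1],"roll":0},{"grip":0,"translation":[0,0,0.1],"roll":0},{"grip":0,"translation":[0,0,0.1],"roll":0},{"grip":0,"translation":[0,0,0.1],"roll":0},{"grip":0,"translation":[0,0,2],"roll":0}]}}

```text
time_s: 12.23
position: [0.4174, 0.3336, 0.1467]
tool_rot: [-0.001, 0.636, 0.771, -0.002]
ft_force: [0.0, -0.6, -0.4]
opening: 0.999
finger_force: 0.0
```

Request:
{"name": "jog_arm", "arguments": {"moves": [{"grip":0,"translation":[0,0,3.5],"roll":0},{"grip":0,"translation":[0,0,7],"roll":0},{"grip":0,"translation":[2.5,-3,7],"roll":0},{"grip":0,"translation":[5,-6,7],"roll":0},{"grip":0,"translation":[7.5,-9,7],"roll":0},{"grip":0,"translation":[10,-12,7],"roll":0},{"grip":0,"translation":[12.5,-15,7],"roll":0},{"grip":0,"translation":[15,-17,7],"roll":0}]}}

```text
time_s: 12.9
position: [0.5702, 0.162, 0.2194]
tool_rot: [0.0, 0.637, 0.771, -0.0]
ft_force: [0.0, 0.1, 0.9]
opening: 1.001
finger_force: 0.0
```

Request:
{"name": "jog_arm", "arguments": {"moves": [{"grip":0,"translation":[3.5,-3.7,0],"roll":0},{"grip":0,"translation":[3.5,-3.7,-3],"roll":0},{"grip":0,"translation":[3.5,-3.7,-6],"roll":0},{"grip":0,"translation":[3.5,-3.7,-9],"roll":0},{"grip":0,"translation":[3.5,-3.7,-12],"roll":0},{"grip":0,"translation":[3.5,-3.7,-12],"roll":0},{"grip":0,"translation":[3.5,-3.7,-12],"roll":0}]}}

```text
time_s: 13.48
position: [0.6031, 0.1275, 0.0985]
tool_rot: [-0.001, 0.636, 0.771, -0.001]
ft_force: [-0.2, -0.3, 1.1]
opening: 1.001
finger_force: 0.0
```

```bash
python3 - <<'E'
from h import *
s=env.observe();print(s['position'],s['tool_rot']);snap('wrist','w4');snap('side','s4')
a=cv2.resize(cv2.imread('pics/w4.png'),(480,360));b=cv2.resize(cv2.imread('pics/s4.png')[140:400,230:460],(318,360));cv2.imwrite('pics/two4.png',np.hstack([a,b]))
E
```

```text
[0.60305809 0.12753997 0.0984792 ] [-0.00112661  0.63646639  0.77130278 -0.00113598]
```

View pics/two4.png

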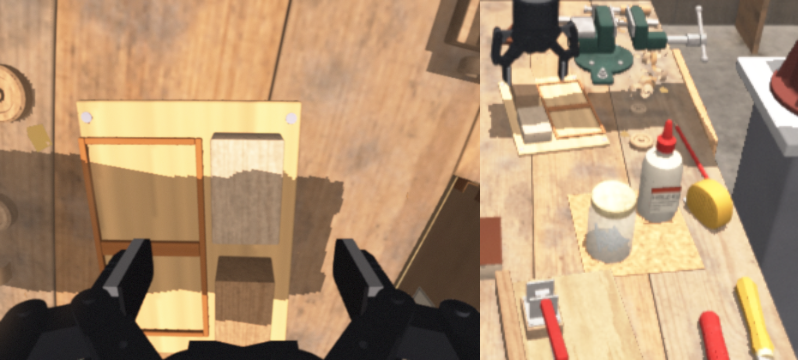

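The jar and glue both stand upright on the mat. In the wrist view the short blank's top spans about (246,163)–(328,286) at full scale.

```bash
python3 - <<'E'
from h import *
np.set_printoptions(precision=4,suppress=True)
import copy
c=optics.get_calibration('wrist');a=dict(c);a['world_to_cam']=np.load('pics/w3.npy');b=dict(c);b['world_to_cam']=np.load('pics/w4.npy')
A=[(346,13),(403,17),(398,112),(341,110)];B=[(246,163),(329,163),(328,286),(247,286)]
for p,q in zip(A,B): print(tri(a,p,b,q))
p=onz(b,B,.033);print(p,p.mean(0))
E
```

```text
(array([0.5737, 0.1608, 0.0319]), np.float64(0.0018373589768296739))
(array([0.6218, 0.1686, 0.0275]), np.float64(4.456318095054216e-05))
(array([0.6385, 0.0912, 0.032 ]), np.float64(0.0008750111084997737))
(array([0.5873, 0.0829, 0.0347]), np.float64(0.0011478222571464857))
[[0.5747 0.1606 0.033 ]
 [0.621  0.1697 0.033 ]
 [0.6387 0.0916 0.033 ]
 [0.5879 0.0817 0.033 ]] [0.6056 0.1259 0.033 ]
```

Request:
{"name": "jog_arm", "arguments": {"moves": [{"grip":0,"translation":[0.3,-0.2,0],"roll":0},{"grip":0,"translation":[0.3,-0.2,-2],"roll":0},{"grip":0,"translation":[0.3,-0.2,-4],"roll":0},{"grip":0,"translation":[0.3,-0.2,-6],"roll":0},{"grip":0,"translation":[0.3,-0.2,-7.3],"roll":0},{"grip":0,"translation":[0.3,-0.2,-7.9],"roll":0},{"grip":0,"translation":[0.3,-0.2,-7.9],"roll":0}]}}

```text
time_s: 14.17
position: [0.6074, 0.1256, 0.0204]
tool_rot: [-0.0, 0.636, 0.771, -0.0]
ft_force: [0.1, 0.0, 0.2]
opening: 0.997
finger_force: 0.0
```

Request:
{"name": "jog_arm", "arguments": {"moves": [{"grip":0.3,"translation":[0,0,0],"roll":0},{"grip":0.6,"translation":[0,0,0],"roll":0},{"grip":0.6,"translation":[0,0,0],"roll":0},{"grip":0.6,"translation":[0,0,0],"roll":0},{"grip":0.6,"translation":[0,0,0],"roll":0},{"grip":0.6,"translation":[0,0,0],"roll":0},{"grip":0.6,"translation":[0,0,0],"roll":0},{"grip":0.6,"translation":[0,0,0],"roll":0}], "newtons": 50}}

```text
time_s: 14.83
position: [0.6082, 0.1258, 0.022]
tool_rot: [0.001, 0.636, 0.771, 0.001]
ft_force: [-1.0, 0.1, 6.9]
opening: 0.57
finger_force: 51.7
```

Request:
{"name": "jog_arm", "arguments": {"moves": [{"grip":0.6,"translation":[0,0,1.5],"roll":0},{"grip":0.6,"translation":[0,0,5],"roll":0},{"grip":0.6,"translation":[0,0,9],"roll":0},{"grip":0.6,"translation":[0,0,13],"roll":0},{"grip":0.6,"translation":[0,0,17],"roll":0},{"grip":0.6,"translation":[0,-3,19],"roll":-0.1},{"grip":0.6,"translation":[0,-6.5,21],"roll":-0.2},{"grip":0.6,"translation":[0,-10,22],"roll":-0.3}]}}

```text
time_s: 15.5
position: [0.6082, 0.0251, 0.2442]
tool_rot: [0.002, 0.746, 0.666, 0.002]
ft_force: [1.2, 0.5, -1.1]
opening: 0.567
finger_force: 52.2
```

Request:
{"name": "jog_arm", "arguments": {"moves": [{"grip":0.6,"translation":[0,-3.5,0],"roll":-0.1},{"grip":0.6,"translation":[0,-7,0],"roll":-0.2},{"grip":0.6,"translation":[0,-10.5,0],"roll":-0.21},{"grip":0.6,"translation":[0,-14,0],"roll":-0.21},{"grip":0.6,"translation":[0,-17.5,0],"roll":-0.21},{"grip":0.6,"translation":[0,-20,0],"roll":-0.21},{"grip":0.6,"translation":[0,-20,0],"roll":-0.21},{"grip":0.6,"translation":[0,-20,0],"roll":-0.21}]}}

```text
time_s: 16.17
position: [0.6071, -0.1756, 0.2407]
tool_rot: [0.0, 0.811, 0.585, 0.0]
ft_force: [0.2, 0.4, -0.9]
opening: 0.567
finger_force: 52.2
```

```bash
python3 - <<'E'
from h import *
s=env.observe();print(s['position'],s['tool_rot'],s['opening']);snap('wrist','w5')
E
```

```text
[ 0.60706016 -0.17561785  0.24067325] [1.65984246e-04 8.11142513e-01 5.84848487e-01 2.07187117e-04] 0.5665583565720765
```

View pics/w5.png

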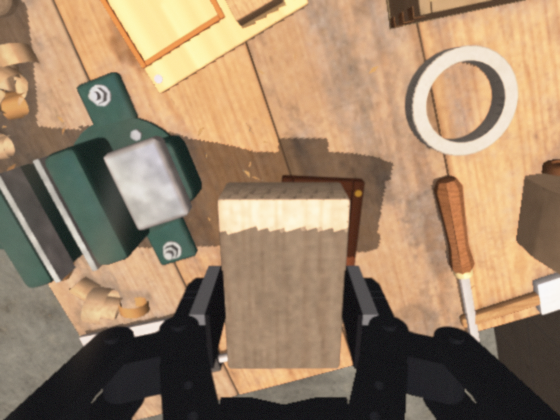

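The held block hides most of the cradle; only its corner at (364,180) is visible. I'll sidestep to see it.

Request:
{"name": "jog_arm", "arguments": {"moves": [{"grip":0.6,"translation":[-4,0,0],"roll":0},{"grip":0.6,"translation":[-8,0,0],"roll":0},{"grip":0.6,"translation":[-11.5,0,0],"roll":0},{"grip":0.6,"translation":[-13.5,0,0],"roll":0},{"grip":0.6,"translation":[-13.5,0,0],"roll":0},{"grip":0.6,"translation":[-13.5,0,0],"roll":0}]}}

```text
time_s: 16.72
position: [0.472, -0.1732, 0.2413]
tool_rot: [0.001, 0.81, 0.586, 0.0]
ft_force: [0.5, -0.3, -0.3]
opening: 0.563
finger_force: 52.3
```

```bash
python3 - <<'E'
from h import *
np.set_printoptions(precision=4,suppress=True)
s=env.observe();print(s['position'],s['tool_rot'],s['opening']);im,c=snap('wrist','w6')
a=dict(c);a['world_to_cam']=np.load('pics/w1.npy')
p=onz(a,[(340.9,360.2),(257.6,386.1),(296.5,335.4)],.014);print(p,(p[0]+p[1])/2)
E
```

```text
[ 0.472  -0.1732  0.2413] [0.0006 0.8102 0.5862 0.0005] 0.5625787817964187
[[ 0.6791 -0.211   0.014 ]
 [ 0.5621 -0.2864  0.014 ]
 [ 0.6026 -0.1784  0.014 ]] [ 0.6206 -0.2487  0.014 ]
```

View pics/w6.png

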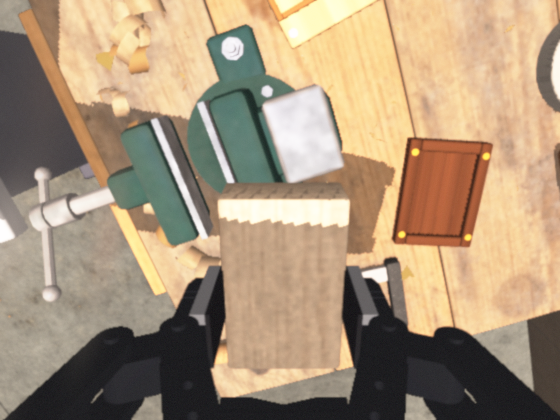

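The whole cradle is visible; its rim corners are at about (410,138), (491,143), (472,246) and (394,242).

```bash
python3 - <<'E'
from h import *
np.set_printoptions(precision=4,suppress=True)
c=optics.get_calibration('wrist');c['world_to_cam']=np.load('pics/w6.npy')
im=cv2.imread('pics/w6.png');H,S,V=cv2.split(cv2.cvtColor(im,cv2.COLOR_BGR2HSV));print(H[190,440],S[190,440],V[190,440],S[260,500],S[140,450])
m=((H<14)&(S>135)).astype(np.uint8);m=cv2.morphologyEx(m,cv2.MORPH_OPEN,np.ones((3,3)));n,l=cv2.connectedComponents(m)
ct=max(cv2.findContours((l==l[190,440]).astype(np.uint8),0,2)[0],key=cv2.contourArea)
print(cv2.boundingRect(ct))
w=onz(c,ct.reshape(-1,2),.014)[:,:2];r=cv2.minAreaRect((w*1000).astype(np.float32));print(r)
p=onz(c,[(410,138),(491,143),(472,246),(394,242)],.014);print(p,p.mean(0))
q=onz(c,[(415,152),(486,156),(468,237),(402,234)],.014);print('studs',q,q.mean(0))
t=np.array([.472,-.1732,.2413]);ex=np.array([np.cos(-.321),np.sin(-.321),0]);ey=np.array([-ex[1],ex[0],0])
print(proj(c,[t+ex*a*.025+ey*b*.04+[0,0,z] for z in(.011,-.014) for a,b in((-1,1),(1,1),(1,-1),(-1,-1))]))
E
```

```text
9 165 179 103 126
(393, 138, 99, 109)
((618.1860961914062, -254.99691772460938), (115.44529724121094, 87.77032470703125), 68.89724731445312)
[[ 0.6003 -0.1865  0.014 ]
 [ 0.6783 -0.2168  0.014 ]
 [ 0.6418 -0.3249  0.014 ]
 [ 0.5599 -0.2924  0.014 ]] [ 0.6201 -0.2552  0.014 ]
studs [[ 0.6022 -0.2019  0.014 ]
 [ 0.6713 -0.2285  0.014 ]
 [ 0.6391 -0.3126  0.014 ]
 [ 0.5703 -0.2859  0.014 ]] [ 0.6207 -0.2572  0.014 ]
[[217.1538 201.5405]
 [351.372  201.8843]
 [339.5425 371.7764]
 [227.6051 371.583 ]
 [226.7333 183.4402]
 [341.4241 183.7442]
 [332.6503 335.5223]
 [234.3532 335.3336]]
```

Request:
{"name": "jog_arm", "arguments": {"moves": [{"grip":0.6,"translation":[4,-2,0],"roll":-0.04},{"grip":0.6,"translation":[7.5,-4,0],"roll":-0.04},{"grip":0.6,"translation":[11,-6,0],"roll":-0.04},{"grip":0.6,"translation":[14,-7.7,0],"roll":-0.04},{"grip":0.6,"translation":[14.8,-8.1,-3],"roll":-0.04},{"grip":0.6,"translation":[14.8,-8.1,-6.5],"roll":-0.04},{"grip":0.6,"translation":[14.8,-8.1,-10],"roll":-0.04},{"grip":0.6,"translation":[14.8,-8.1,-10],"roll":-0.04}]}}

```text
time_s: 17.43
position: [0.6177, -0.2525, 0.1324]
tool_rot: [-0.005, 0.822, 0.57, -0.002]
ft_force: [-1.4, 1.0, -2.2]
opening: 0.567
finger_force: 52.2
```

Request:
{"name": "jog_arm", "arguments": {"moves": [{"grip":0.6,"translation":[0,0,-3],"roll":0},{"grip":0.6,"translation":[0,0,-6],"roll":0},{"grip":0.6,"translation":[0,0,-8.5],"roll":0},{"grip":0.6,"translation":[0,0,-9.8],"roll":0},{"grip":0.6,"translation":[0,0,-9.8],"roll":0},{"grip":0.6,"translation":[0,0,-9.8],"roll":0}]}}

```text
time_s: 17.93
position: [0.6212, -0.2551, 0.0433]
tool_rot: [0.0, 0.822, 0.57, 0.0]
ft_force: [0.3, 0.5, -0.7]
opening: 0.566
finger_force: 52.3
```

Request:
{"name": "jog_arm", "arguments": {"moves": [{"grip":0.6,"translation":[-0.1,0,-0.7],"roll":0},{"grip":0.6,"translation":[-0.1,0,-1.3],"roll":0},{"grip":0.6,"translation":[-0.1,0,-1.8],"roll":0},{"grip":0.6,"translation":[-0.1,0,-2.0],"roll":0},{"grip":0.6,"translation":[-0.1,0,-2.0],"roll":0}]}}

```text
time_s: 18.35
position: [0.6189, -0.2552, 0.0219]
tool_rot: [-0.0, 0.822, 0.569, -0.0]
ft_force: [-0.3, -0.6, -0.6]
opening: 0.569
finger_force: 52.3
```

Below the rim with no contact, so the block is inside the walls. Down to the floor.

Request:
{"name": "jog_arm", "arguments": {"moves": [{"grip":0.6,"translation":[0,0,-0.1],"roll":0},{"grip":0.6,"translation":[0,0,-0.2],"roll":0},{"grip":0.6,"translation":[0,0,-0.2],"roll":0},{"grip":0.6,"translation":[0,0,-0.2],"roll":0}]}}

```text
time_s: 18.68
position: [0.6193, -0.2553, 0.0204]
tool_rot: [0.0, 0.822, 0.569, 0.0]
ft_force: [0.2, 0.9, -0.4]
opening: 0.568
finger_force: 52.3
```

Request:
{"name": "jog_arm", "arguments": {"moves": [{"grip":0.6,"translation":[0,0,-0.1],"roll":0},{"grip":0.6,"translation":[0,0,-0.15],"roll":0},{"grip":0.6,"translation":[0,0,-0.15],"roll":0}]}}

```text
time_s: 18.93
position: [0.6194, -0.2554, 0.02]
tool_rot: [0.0, 0.822, 0.57, 0.0]
ft_force: [-3.2, 2.1, 9.2]
opening: 0.569
finger_force: 53.3
```

Request:
{"name": "jog_arm", "arguments": {"moves": [{"grip":0.6,"translation":[0,0,0.1],"roll":0},{"grip":0,"translation":[0,0,0.1],"roll":0},{"grip":0,"translation":[0,0,0.1],"roll":0},{"grip":0,"translation":[0,0,0.1],"roll":0},{"grip":0,"translation":[0,0,0.1],"roll":0},{"grip":0,"translation":[0,0,0.1],"roll":0},{"grip":0,"translation":[0,0,3],"roll":0},{"grip":0,"translation":[0,0,7],"roll":0}]}}

```text
time_s: 19.6
position: [0.6165, -0.2539, 0.0857]
tool_rot: [-0.003, 0.822, 0.569, -0.002]
ft_force: [0.8, 0.4, 0.8]
opening: 1.002
finger_force: 0.0
```

Request:
{"name": "jog_arm", "arguments": {"moves": [{"grip":0,"translation":[0,0,4],"roll":0},{"grip":0,"translation":[0,0,8],"roll":0},{"grip":0,"translation":[0,0,12],"roll":0},{"grip":0,"translation":[0,2,15],"roll":0.1},{"grip":0,"translation":[0,6,16],"roll":0.2},{"grip":0,"translation":[0,10,16],"roll":0.3},{"grip":0,"translation":[0,12,16],"roll":0.4},{"grip":0,"translation":[0,12,16],"roll":0.5}]}}

```text
time_s: 20.27
position: [0.6192, -0.1309, 0.2496]
tool_rot: [-0.0, 0.652, 0.758, 0.001]
ft_force: [0.5, -0.8, -0.1]
opening: 0.997
finger_force: 0.0
```

```bash
python3 - <<'E'
from h import *
s=env.observe();print(s['position'],s['tool_rot']);snap('wrist','w7');snap('side','s7')
a=cv2.resize(cv2.imread('pics/w7.png'),(480,360));b=cv2.resize(cv2.imread('pics/s7.png')[140:400,230:460],(318,360));cv2.imwrite('pics/two7.png',np.hstack([a,b]))
E
```

```text
[ 0.6192472  -0.13090817  0.24959606] [-7.23390817e-05  6.52154780e-01  7.58085594e-01  6.07617264e-04]
```

View pics/two7.png

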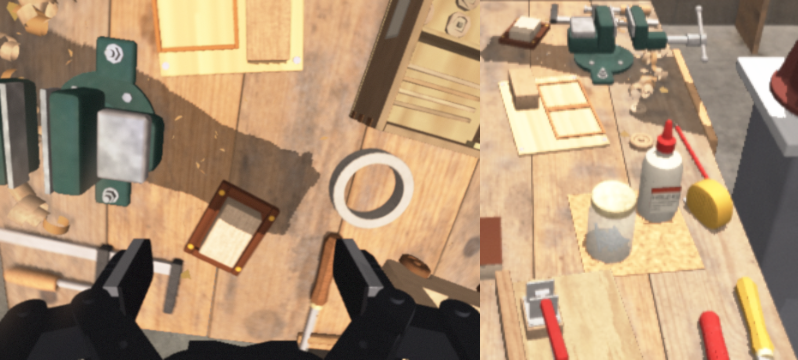

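The short blank lies centred inside the cradle, the long blank is still on the rack, and the jar and bottle stand on the mat. Now the bottle goes back.

Request:
{"name": "jog_arm", "arguments": {"moves": [{"grip":0,"translation":[-1.5,3.5,0],"roll":0.04},{"grip":0,"translation":[-3,7,0],"roll":0.04},{"grip":0,"translation":[-4.5,10.5,0],"roll":0.04},{"grip":0,"translation":[-6,14,0],"roll":0.04},{"grip":0,"translation":[-7.5,17.5,0],"roll":0.04},{"grip":0,"translation":[-9,21,0],"roll":0.04},{"grip":0,"translation":[-10.5,24.5,0],"roll":0.04},{"grip":0,"translation":[-12,28,0],"roll":0.04}], "newtons": 40}}

```text
time_s: 21.03
position: [0.4987, 0.1453, 0.2488]
tool_rot: [0.0, 0.642, 0.766, 0.0]
ft_force: [1.3, 0.0, -0.9]
opening: 1.004
finger_force: 0.0
```

Request:
{"name": "jog_arm", "arguments": {"moves": [{"grip":0,"translation":[-1.5,3.5,0],"roll":0},{"grip":0,"translation":[-3,7,0],"roll":0},{"grip":0,"translation":[-4.5,10.5,0],"roll":0},{"grip":0,"translation":[-6,14,0],"roll":0},{"grip":0,"translation":[-7.5,17.2,0],"roll":0},{"grip":0,"translation":[-8,18.6,0],"roll":0},{"grip":0,"translation":[-8,18.6,0],"roll":0},{"grip":0,"translation":[-8,18.6,0],"roll":0}]}}

```text
time_s: 21.7
position: [0.4194, 0.3307, 0.2486]
tool_rot: [0.0, 0.641, 0.768, -0.0]
ft_force: [0.7, -0.9, -0.9]
opening: 1.001
finger_force: 0.0
```

Request:
{"name": "jog_arm", "arguments": {"moves": [{"grip":0,"translation":[0,0.4,-2],"roll":0.01},{"grip":0,"translation":[0,0.4,-4.5],"roll":0.01},{"grip":0,"translation":[0,0.4,-7],"roll":0.01},{"grip":0,"translation":[0,0.4,-9.5],"roll":0.01},{"grip":0,"translation":[0,0.4,-11],"roll":0.01},{"grip":0,"translation":[0,0.4,-11.7],"roll":0.01},{"grip":0,"translation":[0,0.4,-11.7],"roll":0.01},{"grip":0,"translation":[0,0.4,-11.7],"roll":0.01}]}}

```text
time_s: 22.37
position: [0.42, 0.334, 0.1323]
tool_rot: [0.0, 0.637, 0.771, 0.0]
ft_force: [0.2, 0.7, 0.4]
opening: 0.996
finger_force: 0.0
```

Request:
{"name": "jog_arm", "arguments": {"moves": [{"grip":0.5,"translation":[0,0,0],"roll":0},{"grip":0.5,"translation":[0,0,0],"roll":0},{"grip":0.5,"translation":[0,0,0],"roll":0},{"grip":0.9,"translation":[0,0,0],"roll":0},{"grip":0.9,"translation":[0,0,0],"roll":0},{"grip":0.9,"translation":[0,0,0],"roll":0},{"grip":0.9,"translation":[0,0,0],"roll":0},{"grip":0.9,"translation":[0,0,0],"roll":0}]}}

```text
time_s: 23.03
position: [0.4194, 0.3349, 0.1324]
tool_rot: [0.0, 0.636, 0.771, 0.0]
ft_force: [-1.5, 0.1, 5.9]
opening: 0.285
finger_force: 39.2
```

Request:
{"name": "jog_arm", "arguments": {"moves": [{"grip":0.9,"translation":[0,0,1],"roll":0},{"grip":0.9,"translation":[0,0,3],"roll":0},{"grip":0.9,"translation":[0,0,5.5],"roll":0},{"grip":0.9,"translation":[0.4,-1,7.5],"roll":0},{"grip":0.9,"translation":[1.2,-3,9],"roll":0},{"grip":0.9,"translation":[2.2,-5.5,9],"roll":0},{"grip":0.9,"translation":[3.2,-8,9],"roll":0},{"grip":0.9,"translation":[4.2,-10.5,9],"roll":0}]}}

```text
time_s: 23.7
position: [0.4612, 0.2287, 0.2224]
tool_rot: [0.0, 0.636, 0.772, -0.0]
ft_force: [0.5, -0.7, -3.4]
opening: 0.285
finger_force: 40.0
```

Request:
{"name": "jog_arm", "arguments": {"moves": [{"grip":0.9,"translation":[1,-2.5,0],"roll":0},{"grip":0.9,"translation":[2,-5,0],"roll":0},{"grip":0.9,"translation":[3,-7.5,0],"roll":0},{"grip":0.9,"translation":[4,-10,0],"roll":0},{"grip":0.9,"translation":[5,-12.5,0],"roll":0},{"grip":0.9,"translation":[6,-15,0],"roll":0},{"grip":0.9,"translation":[7,-17.5,0],"roll":0},{"grip":0.9,"translation":[8,-20,0],"roll":0}]}}

```text
time_s: 24.37
position: [0.5412, 0.0284, 0.222]
tool_rot: [-0.0, 0.636, 0.771, -0.0]
ft_force: [0.5, -0.4, -3.8]
opening: 0.286
finger_force: 40.0
```

Request:
{"name": "jog_arm", "arguments": {"moves": [{"grip":0.9,"translation":[0.5,-1.4,0],"roll":0},{"grip":0.9,"translation":[0.7,-1.7,-1],"roll":0},{"grip":0.9,"translation":[0.7,-1.7,-2.5],"roll":0},{"grip":0.9,"translation":[0.7,-1.7,-4.5],"roll":0},{"grip":0.9,"translation":[0.7,-1.7,-6],"roll":0},{"grip":0.9,"translation":[0.7,-1.7,-7],"roll":0},{"grip":0.9,"translation":[0.7,-1.7,-7],"roll":0},{"grip":0.9,"translation":[0.7,-1.7,-7],"roll":0}]}}

```text
time_s: 25.03
position: [0.5477, 0.0132, 0.1516]
tool_rot: [-0.001, 0.636, 0.772, -0.0]
ft_force: [-0.2, -0.3, -3.6]
opening: 0.286
finger_force: 40.0
```

Position is good; lower from 0.1516 to about 0.137.

Request:
{"name": "jog_arm", "arguments": {"moves": [{"grip":0.9,"translation":[0,0,-0.6],"roll":0},{"grip":0.9,"translation":[0,0,-1.0],"roll":0},{"grip":0.9,"translation":[0,0,-1.2],"roll":0},{"grip":0.9,"translation":[0,0,-1.35],"roll":0},{"grip":0.9,"translation":[0,0,-1.4],"roll":0},{"grip":0.9,"translation":[0,0,-1.4],"roll":0}]}}

```text
time_s: 25.53
position: [0.5483, 0.0127, 0.1379]
tool_rot: [0.0, 0.636, 0.771, 0.0]
ft_force: [-1.0, -0.2, -3.4]
opening: 0.283
finger_force: 40.0
```

Request:
{"name": "jog_arm", "arguments": {"moves": [{"grip":0.9,"translation":[0,0,-0.1],"roll":0},{"grip":0.9,"translation":[0,0,-0.15],"roll":0},{"grip":0.9,"translation":[0,0,-0.15],"roll":0}]}}

```text
time_s: 25.78
position: [0.5489, 0.0124, 0.1375]
tool_rot: [0.001, 0.637, 0.771, 0.0]
ft_force: [-1.8, 0.5, 6.3]
opening: 0.281
finger_force: 40.9
```

Request:
{"name": "jog_arm", "arguments": {"moves": [{"grip":0.9,"translation":[0,0,0.1],"roll":0},{"grip":0,"translation":[0,0,0.1],"roll":0},{"grip":0,"translation":[0,0,0.1],"roll":0},{"grip":0,"translation":[0,0,0.1],"roll":0},{"grip":0,"translation":[0,0,0.1],"roll":0},{"grip":0,"translation":[0,0,0.1],"roll":0},{"grip":0,"translation":[0,0,0.1],"roll":0},{"grip":0,"translation":[0,0,2],"roll":0}]}}

```text
time_s: 26.45
position: [0.5461, 0.0129, 0.1536]
tool_rot: [-0.002, 0.636, 0.771, -0.001]
ft_force: [0.7, 0.5, -0.4]
opening: 1.0
finger_force: 0.0
```

Request:
{"name": "jog_arm", "arguments": {"moves": [{"grip":0,"translation":[0,0,4],"roll":0},{"grip":0,"translation":[0,0,8],"roll":0},{"grip":0,"translation":[-0.5,4,8],"roll":0},{"grip":0,"translation":[-1,8,8],"roll":0},{"grip":0,"translation":[-1.5,12,8],"roll":0},{"grip":0,"translation":[-2,16,8],"roll":0},{"grip":0,"translation":[-2.5,20,8],"roll":0},{"grip":0,"translation":[-3,24,8],"roll":0}]}}

```text
time_s: 27.12
position: [0.5177, 0.2546, 0.2365]
tool_rot: [0.0, 0.637, 0.771, 0.0]
ft_force: [1.3, 1.0, 0.0]
opening: 1.0
finger_force: 0.0
```

Request:
{"name": "jog_arm", "arguments": {"moves": [{"grip":0,"translation":[-0.5,4,0],"roll":0},{"grip":0,"translation":[-1,8,0],"roll":0},{"grip":0,"translation":[-1.5,12,0],"roll":0},{"grip":0,"translation":[-1.7,15.2,0],"roll":0},{"grip":0,"translation":[-1.7,15.2,-4],"roll":0},{"grip":0,"translation":[-1.7,15.2,-8],"roll":0},{"grip":0,"translation":[-1.7,15.2,-8],"roll":0},{"grip":0,"translation":[-1.7,15.2,-8],"roll":0}]}}

```text
time_s: 27.78
position: [0.4997, 0.4038, 0.1549]
tool_rot: [-0.001, 0.636, 0.771, -0.002]
ft_force: [1.1, -0.1, 0.5]
opening: 1.002
finger_force: 0.0
```

Request:
{"name": "jog_arm", "arguments": {"moves": [{"grip":0,"translation":[0.1,0.2,-3],"roll":0},{"grip":0,"translation":[0.1,0.2,-6],"roll":0},{"grip":0,"translation":[0.1,0.2,-9],"roll":0},{"grip":0,"translation":[0.1,0.2,-10],"roll":0},{"grip":0,"translation":[0.1,0.2,-10],"roll":0},{"grip":0,"translation":[0.1,0.2,-10],"roll":0}]}}

```text
time_s: 28.28
position: [0.5035, 0.4071, 0.0586]
tool_rot: [0.0, 0.637, 0.771, 0.001]
ft_force: [-0.7, 0.0, 1.2]
opening: 1.002
finger_force: 0.0
```

Request:
{"name": "jog_arm", "arguments": {"moves": [{"grip":0.5,"translation":[0,0,0],"roll":0},{"grip":0.5,"translation":[0,0,0],"roll":0},{"grip":0.5,"translation":[0,0,0],"roll":0},{"grip":0.5,"translation":[0,0,0],"roll":0},{"grip":0.5,"translation":[0,0,0],"roll":0},{"grip":0.5,"translation":[0,0,0],"roll":0},{"grip":0.5,"translation":[0,0,0],"roll":0}]}}

```text
time_s: 28.87
position: [0.503, 0.4074, 0.0589]
tool_rot: [0.0, 0.636, 0.771, 0.001]
ft_force: [-2.8, -1.3, 9.6]
opening: 0.735
finger_force: 41.4
```

Request:
{"name": "jog_arm", "arguments": {"moves": [{"grip":0.5,"translation":[0,0,1],"roll":0},{"grip":0.5,"translation":[0,0,3],"roll":0},{"grip":0.5,"translation":[0,0,6],"roll":0},{"grip":0.5,"translation":[0,0,9],"roll":0},{"grip":0.5,"translation":[0.3,-2.5,10],"roll":0},{"grip":0.5,"translation":[0.6,-5.5,10],"roll":0},{"grip":0.5,"translation":[0.9,-8.5,10],"roll":0},{"grip":0.5,"translation":[1.2,-11.5,10],"roll":0}]}}

```text
time_s: 29.53
position: [0.5144, 0.2907, 0.1578]
tool_rot: [0.0, 0.636, 0.772, 0.001]
ft_force: [-0.2, 0.2, -3.4]
opening: 0.736
finger_force: 45.2
```

Request:
{"name": "jog_arm", "arguments": {"moves": [{"grip":0.5,"translation":[0.3,-3,0],"roll":0},{"grip":0.5,"translation":[0.6,-6,0],"roll":0},{"grip":0.5,"translation":[0.9,-9,0],"roll":0},{"grip":0.5,"translation":[1.2,-12,0],"roll":0},{"grip":0.5,"translation":[1.5,-15,0],"roll":0},{"grip":0.5,"translation":[1.7,-17.5,0],"roll":0},{"grip":0.5,"translation":[1.8,-19,0],"roll":0},{"grip":0.5,"translation":[1.8,-19,0],"roll":0}]}}

```text
time_s: 30.2
position: [0.5328, 0.0988, 0.1575]
tool_rot: [0.001, 0.638, 0.77, -0.0]
ft_force: [0.7, 0.5, -3.6]
opening: 0.736
finger_force: 45.2
```

Request:
{"name": "jog_arm", "arguments": {"moves": [{"grip":0.5,"translation":[0,0,-2],"roll":0},{"grip":0.5,"translation":[0,0,-4],"roll":0},{"grip":0.5,"translation":[0,0,-6],"roll":0},{"grip":0.5,"translation":[0,0,-7.3],"roll":0},{"grip":0.5,"translation":[0,0,-8],"roll":0},{"grip":0.5,"translation":[0,0,-8],"roll":0},{"grip":0.5,"translation":[0,0,-8],"roll":0}]}}

```text
time_s: 30.78
position: [0.5325, 0.102, 0.077]
tool_rot: [0.0, 0.636, 0.771, 0.0]
ft_force: [0.5, 0.4, -3.6]
opening: 0.734
finger_force: 45.1
```

At (0.5325, 0.102), on target. Lower to contact near 0.064.

Request:
{"name": "jog_arm", "arguments": {"moves": [{"grip":0.5,"translation":[0,0,-0.6],"roll":0},{"grip":0.5,"translation":[0,0,-1.0],"roll":0},{"grip":0.5,"translation":[0,0,-1.2],"roll":0},{"grip":0.5,"translation":[0,0,-1.3],"roll":0},{"grip":0.5,"translation":[0,0,-1.3],"roll":0},{"grip":0.5,"translation":[0,0,-1.3],"roll":0}]}}

```text
time_s: 31.28
position: [0.5324, 0.1017, 0.0641]
tool_rot: [0.0, 0.636, 0.771, 0.0]
ft_force: [-3.5, -0.5, 5.6]
opening: 0.734
finger_force: 45.6
```

Request:
{"name": "jog_arm", "arguments": {"moves": [{"grip":0.5,"translation":[0,0,0.1],"roll":0},{"grip":0,"translation":[0,0,0.1],"roll":0},{"grip":0,"translation":[0,0,0.1],"roll":0},{"grip":0,"translation":[0,0,0.1],"roll":0},{"grip":0,"translation":[0,0,0.1],"roll":0},{"grip":0,"translation":[0,0,0.1],"roll":0},{"grip":0,"translation":[0,0,3],"roll":0},{"grip":0,"translation":[0,0,7],"roll":0}]}}

```text
time_s: 31.95
position: [0.5295, 0.1015, 0.1312]
tool_rot: [-0.002, 0.636, 0.771, -0.002]
ft_force: [-0.1, -0.8, 0.0]
opening: 0.996
finger_force: 0.0
```

Request:
{"name": "jog_arm", "arguments": {"moves": [{"grip":0,"translation":[0,0,4],"roll":0},{"grip":0,"translation":[0,0,8],"roll":0},{"grip":0,"translation":[0,0,12],"roll":0},{"grip":0,"translation":[0,0,16],"roll":0},{"grip":0,"translation":[-1,3,19],"roll":0},{"grip":0,"translation":[-2,6,19],"roll":0},{"grip":0,"translation":[-2,6,19],"roll":0},{"grip":0,"translation":[-2,6,19],"roll":0}]}}

```text
time_s: 32.62
position: [0.512, 0.1629, 0.3238]
tool_rot: [0.0, 0.636, 0.772, 0.0]
ft_force: [0.2, -0.0, -0.9]
opening: 1.001
finger_force: 0.0
```

```bash
python3 - <<'E'
from h import *
s=env.observe();print(s['position']);snap('wrist','w8');snap('side','s8')
a=cv2.resize(cv2.imread('pics/w8.png'),(480,360));b=cv2.resize(cv2.imread('pics/s8.png')[140:300,230:371],(318,360));cv2.imwrite('pics/two8.png',np.hstack([a,b]))
E
```

```text
[0.51195793 0.16289055 0.32378483]
```

View pics/two8.png

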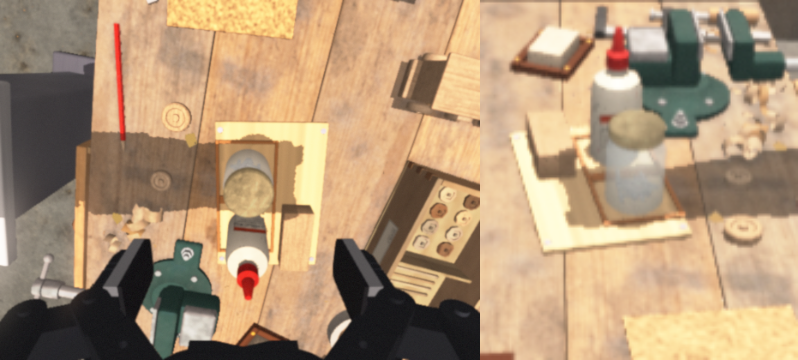

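The jar (lid at about (248,187) in the wrist half) and the glue (cap at about (248,275)) stand upright in their own stalls. The short blank lies in the cradle and the long blank is in its place, so I'm handing in.

```bash
python3 -c "
from cell import env
print(env.hand_in())"
```

```text
the job is handed in; nothing more can be done
None
```

I handed the job in at about 33 s (limit 104 s); the interface gave no verdict, but the last pictures show the short blank flat in the cradle, the jar and glue bottle upright in their original stalls, and the long blank still in its place on the rack.

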